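# Brush the offcuts into the drawer and shut it

## Task

Use the hand brush to sweep all four metal offcuts off the top of the red drawer unit into its open drawer; they are sharp, so keep the fingers off them. Stand the brush back on the bench on its bristles and push the drawer fully home without slamming it. Leave everything else where it stands.

Things in the scene. Friction and masses are not known exactly. Their poses are not given: they have to be found in the camera images.
- unit: Fixed red steel drawer unit, 250 mm deep (x), 300 mm wide (y). Origin: centre of its underside, on the bench; -x is its front, where the drawer comes out. Flat black-matted top 118 mm above the bench, with a rim 14 mm high at the back (+x) and both sides (inner faces at x +120 mm, y +-145 mm).
- top_edge (a point): Middle of the top's front edge (unit x -125 mm, 118 mm high); axes as the unit's. It has no rim: things pushed over it drop into the open drawer below.
- drawer (a joint): How far the drawer is out (m): 0 fully home, 0.17 fully out; it starts 0.12 to 0.15 out. It slides along the unit's x with about 1.5 N of friction and light damping, stays where it is left and has no catch. Pushing its front or pull towards the unit's +x shuts it.
- drawer_pull (a point): Middle of the outer face of the drawer's aluminium pull rail, 96 mm above the bench; unit x -155 mm when home; moves with the drawer. Rail 200 mm long (unit's y), 12 mm tall, 14 mm proud of the red front panel (296 mm wide, 14 to 102 mm above the bench, 16 mm thick). Axes as the unit's.
- drawer_floor (a point): Centre of the drawer's inner floor, 22 mm above the bench; moves with the drawer; axes as the unit's. Inside 215 mm (x) by 266 mm (y); walls 76 mm high inside, front panel 80 mm.
- brush: Hand brush standing on its bristles. Origin: centre of the bristle tips under the head. Head along x: wooden block 160 x 40 mm, 42 to 64 mm above the tips, can be gripped across from above; below it stiff black bristles, 156 x 36 mm, that do not bend. Wooden handle 24 wide, 18 thick, middle 55 mm above the tips, out to x -210 mm. About 220 g; balances about 20 mm to the handle side.
- offcut1: One of the four sharp offcuts on the unit's top: a bare aluminium flat-bar offcut, 60 x 28 x 12 mm (its x, y, z). Origin: centre of its underside as it first lies.
- offcut2: One of the four sharp offcuts on the unit's top: a bare steel square-tube offcut, 56 x 20 x 20 mm (its x, y, z). Origin: centre of its underside as it first lies.
- offcut3: One of the four sharp offcuts on the unit's top: a brass bar offcut, 50 x 24 x 16 mm (its x, y, z). Origin: centre of its underside as it first lies.
- offcut4: One of the four sharp offcuts on the unit's top: a blue-painted rectangular-tube offcut, 60 x 25 x 15 mm (its x, y, z). Origin: centre of its underside as it first lies.
- lube: Bystander: a small green lubricant bottle with a yellow label and red cap (36 mm across, 110 mm tall) standing on the unit's top in the back corner, at about x +92 mm, y -124 mm of the unit. Origin: centre of its underside.
- spanner: Bystander: a bare steel combination spanner, 180 mm long, lying flat on the bench. Origin: centre of its underside.
- bowl: Bystander: a dark steel bowl, 130 mm across and 50 mm tall, on the bench. Origin: centre of its underside.
- mug: Bystander: a blue ceramic mug, 80 mm across and 95 mm tall, handle to its +y, on the bench. Origin: centre of its underside.
- spray: Bystander: a green spray can, 56 mm across and 190 mm tall, on the bench. Origin: centre of its underside.
- tape: Bystander: a black roll of tape, 100 mm across and 24 mm tall, lying on the bench. Origin: centre of its underside.
There are look-alikes about, which are no part of the job. Of the things shaped like the offcut3, the brass one is meant.

How it is judged:
On the way, in this order (a step that is already met when the one before it is completed fails the run):
1. all four offcuts lie inside the drawer (x of offcut1 in the frame of drawer_floor between -0.112 and 0.112 m and y of offcut1 in the frame of drawer_floor between -0.138 and 0.138 m and z of offcut1 in the frame of drawer_floor between -0.004 and 0.076 m and x of offcut2 in the frame of drawer_floor between -0.112 and 0.112 m and y of offcut2 in the frame of drawer_floor between -0.138 and 0.138 m and z of offcut2 in the frame of drawer_floor between -0.004 and 0.076 m and x of offcut3 in the frame of drawer_floor between -0.112 and 0.112 m and y of offcut3 in the frame of drawer_floor between -0.138 and 0.138 m and z of offcut3 in the frame of drawer_floor between -0.004 and 0.076 m and x of offcut4 in the frame of drawer_floor between -0.112 and 0.112 m and y of offcut4 in the frame of drawer_floor between -0.138 and 0.138 m and z of offcut4 in the frame of drawer_floor between -0.004 and 0.076 m), for 0.2 s.
2. the drawer is fully home with the offcuts in it (all of step 1 and value of joint drawer below 0.004 m), for 0.2 s.
At the end, for the whole second after the job is handed in: All four offcuts lie at rest inside the drawer, below its rim; the drawer is home to within 4 mm; the brush stands still on the bench on its bristles (tips within 8 mm of the bench, tilted less than 0.15 rad), released (all of step 2 and height (world z) of brush below 0.008 m and angle between brush's own z axis and vertical below 0.15 rad and linear speed of brush below 0.02 m/s and linear speed of each of offcut1, offcut2, offcut3, offcut4 below 0.03 m/s); the robot touches nothing.
It fails at once if the fingers touch an offcut (more than 1 N) (contact force between the fingers and offcut1 above 1 N or contact force between the fingers and offcut2 above 1 N or contact force between the fingers and offcut3 above 1 N or contact force between the fingers and offcut4 above 1 N).
It fails at once if the drawer is slammed (shutting faster than 0.5 m/s) (velocity of joint drawer below -0.5 m/s).
It fails at once if a bystander is moved more than 30 mm or tipped more than 0.5 rad (distance of any of lube, spanner, bowl, mug, spray, tape from where it was at the start of the episode above 0.03 m or angle between any of lube, spanner, bowl, mug, spray, tape's own z axis and vertical above 0.5 rad).
It also fails if it takes over 64 s, if anything falls off the work surface, if the arm or the gripper's body presses on something with over 40 N, if the wrist force passes 120 N, or if a joint passes its speed limit or range.

## Robot

A 6-joint arm with a two-finger parallel gripper is mounted at the origin on the work surface. World frame = base frame: x ahead of the robot, y to its left, z up, the work surface at z = 0. Lengths are in m, angles in rad, forces in N, time in s.
With the tool pointing down it reaches from about 0.4 to 0.825 m from the base axis. Payload 7 kg.
Tool frame: the origin (TCP) lies midway between the tips of the shut fingers; the grasp point (between the pads) lies 19 mm behind it; z points along the fingers, x is the direction in which the jaws open and shut, and the axes are right-handed (so a half turn about z gives the same grasp; the last joint's range is limited). The gripper opens to 88 mm and grips with 3 to 60 N. Pads are 19 mm wide; open, the fingers measure 130 mm over their backs; the gripper's body (78 mm by 193 mm) begins 47 mm behind the grasp point.
Start: joints at [0.288, 0.359, 0.012, 0, -1.224, -0.288], TCP at [0.675, -0, 0.227] pointing down, gripper open.
Joint ranges: [-3.07, 3.07], [-1.43, 2.12], [-1.02, 1.25], [-3.03, 1.67], [-3.05, -0], [-3.03, 3.03]. Speed limits (rad/s): [2.39, 2.39, 3.01, 3.14, 3.14, 3.14].

## Interface

Orientations are given as [roll, pitch, yaw] about the fixed x, y, z axes, in that order (R = Rz(yaw) Ry(pitch) Rx(roll)).
In Python, from station import status, eyes, workorder gives the robot as it stands.
- The arm moves only by the shell command python3 -m jog 'ROWS' [OPENING] [FORCE]. ROWS is JSON, a list of rows, each a list of 6 numbers: the shift along the world's x, y, z in mm, then the turn, a rotation vector about the world's x, y, z in rad. A call has 1 to 12 rows; each row shifts and turns the pose as measured when the row begins; what a row does not reach is not made up. A row lasts 1/10 s, in which the tool goes at most 50 mm and 8.59 degrees, less where a joint would pass 70% of its speed; a pose out of reach is approached as far as the arm can. A call with a gripper value outside its range is refused whole. OPENING is the opening, from 0 (shut) to 1 (fully open), set as the call begins (- or left out, the last holds). The fingers move at their own pace and stop on an object; FORCE is the grip in N (left out, the last holds). Time passes only in rows, so rows that do not move let the fingers close. It gives the time, the measured TCP pose, the force and the opening at its end, in the units of the state.
- status.get_state(): the state, without advancing time (a new reading comes with each control period).
- eyes.grab_frame(name): name is "scene" or "side" or "wrist"; returns the picture (400x640x3 uint8, blue, green, red); there is no depth.
- eyes.calibration(name): a dict with "camera_matrix" (3x3 intrinsics, pixels), "cam_to_world" (4x4, takes a point from camera to world coordinates); the wrist camera has in their place "hand_eye" (4x4, takes a point from camera to tool coordinates, whose origin is the TCP and whose axes are the tool frame's). Camera axes: x right, y up, looking along -z (the intrinsics and any distortion apply to the point x, -y, -z); pixel columns grow to the right and rows downward; lengths in m; the calibration is good to about 2 mm. A picture is of the moment at which its call begins: read the wrist's pose just before it. calibration takes no time and is no camera call.
- workorder.job_done(): hands the job in, once; it reports no verdict.
The state is a dict: "t": time; "q": joint angles; "qd": joint speeds; "joint_efforts": joint torques, N m; "eef_pos": TCP position; "ee_rot": TCP orientation; "force": force on the tool from outside, world axes, zero at the start; "moment": the same for the moment, N m; "width": finger opening in m.
Only numpy, scipy, OpenCV 4.12 (cv2) and the standard library are available. Lean on these libraries where they do the work, as an engineer would, in place of code of your own. Each camera call takes 0.05 s, during which the arm holds its last target. There are 200 camera calls.

## Working session

There is one attempt and no reset: what is moved stays moved. The work goes in short steps, Python scripts to look and compute and a shell command to move; the robot and the scene stay as the last step left them, time stands still between calls to the robot, and variables do not carry over. Pictures are saved under pics/ and viewed, about 8 in all and at most 12, crops included, and the job is handed in when it is done.

```bash
ls; mkdir -p pics; cat > h.py <<'E'
import numpy as np, cv2
from station import status, eyes, workorder
from scipy.spatial.transform import Rotation as R
def cam(name):
    c=eyes.calibration(name); K=np.array(c["camera_matrix"])
    if "cam_to_world" in c: return K,np.array(c["cam_to_world"]),c
    s=status.get_state(); T=np.eye(4); T[:3,:3]=R.from_euler('xyz',s["ee_rot"]).as_matrix(); T[:3,3]=s["eef_pos"]
    return K,T@np.array(c["hand_eye"]),c
def ray(KT,px):
    K,T=KT[:2]; p=np.linalg.solve(K,[px[0],px[1],1]); d=T[:3,:3]@np.array([p[0],-p[1],-1]); return T[:3,3],d
def onz(KT,px,z):
    o,d=ray(KT,px); return o+d*(z-o[2])/d[2]
def tri(a,pa,b,pb):
    o1,d1=ray(a,pa);o2,d2=ray(b,pb)
    s=np.linalg.lstsq(np.c_[d1,-d2],o2-o1,rcond=None)[0]
    p,q=o1+s[0]*d1,o2+s[1]*d2; return (p+q)/2,np.linalg.norm(p-q)
def proj(KT,P):
    K,T=KT[:2]; c=np.linalg.inv(T)@np.r_[P,1]; u=K@np.array([c[0],-c[1],-c[2]]); return u[:2]/u[2]
E
python3 - <<'E'
from h import *
print(status.get_state())
for n in("scene","side","wrist"):
    k=cam(n); print(n,k[2]); im=eyes.grab_frame(n); cv2.imwrite(f"pics/{n}0.png",im)
E
```

```text
pics
{'t': 0.0, 'q': array([ 2.88136534e-01,  3.59384928e-01,  1.10339348e-02, -3.07050595e-04,
       -1.22411840e+00, -2.88098040e-01]), 'qd': array([-1.57074936e-03,  2.37084059e-04,  2.12816725e-03,  6.04872091e-04,
        5.52046329e-05,  3.43591621e-04]), 'joint_efforts': array([-8.00930356e-04, -5.82726967e+01,  2.93058443e+01,  6.99745238e+00,
        6.93249181e-03, -2.06530804e-04]), 'eef_pos': array([ 6.74496512e-01, -2.27296497e-05,  2.25620887e-01]), 'ee_rot': array([-3.14139400e+00, -1.68612625e-03,  3.14152641e+00]), 'force': array([0.18130612, 0.57852228, 0.54530465]), 'moment': array([ 0.01291289, -0.01902091,  0.00417758]), 'width': 0.0878091463123415}
scene {'camera_matrix': array([[410.2262287 ,   0.        , 318.07032817],
       [  0.        , 410.2262287 , 198.84247939],
       [  0.        ,   0.        ,   1.        ]]), 'cam_to_world': array([[ 0.70070823, -0.54039019,  0.46581801,  1.26435841],
       [ 0.71344597,  0.53227693, -0.45571495, -0.709541  ],
       [-0.00168029,  0.6516592 ,  0.75851003,  1.29628477],
       [ 0.        ,  0.        ,  0.     
[... 293 characters left out ...]
6 , -0.67325198,  0.66950559,  0.85880963],
       [-0.01595173,  0.70877035,  0.70525892,  1.0459483 ],
       [ 0.        ,  0.        ,  0.        ,  1.        ]])}
wrist {'camera_matrix': array([[311.34446186,   0.        , 324.01688855],
       [  0.        , 311.34446186, 201.25060579],
       [  0.        ,   0.        ,   1.        ]]), 'hand_eye': array([[ 9.99999540e-01,  3.84510263e-04,  8.79049900e-04,
        -4.22294109e-04],
       [ 6.24265241e-04, -9.56486305e-01, -2.91776557e-01,
        -7.94463653e-02],
       [ 7.28608110e-04,  2.91776971e-01, -9.56486105e-01,
        -1.57869453e-01],
       [ 0.00000000e+00,  0.00000000e+00,  0.00000000e+00,
         1.00000000e+00]])}
```

View pics/scene0.png

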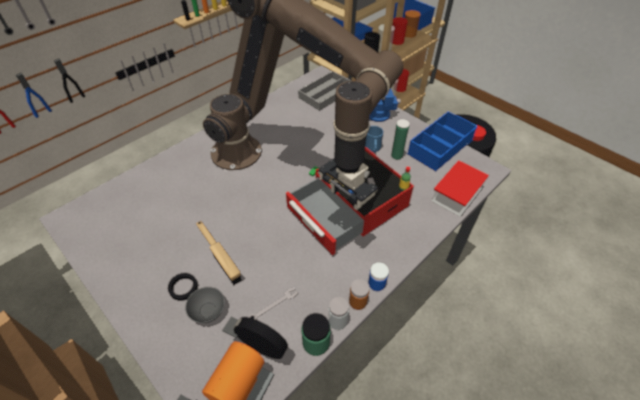

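View pics/side0.png

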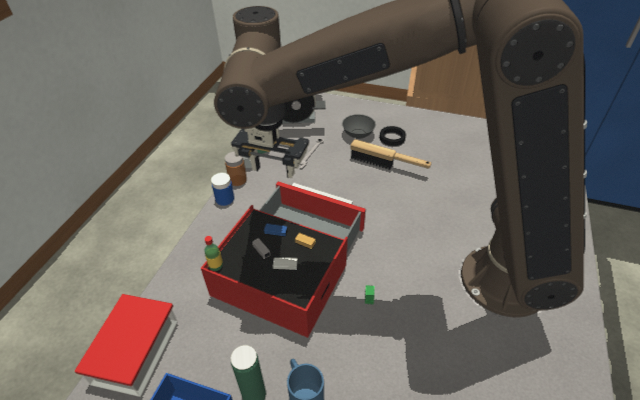

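```bash
python3 - <<'E'
import cv2
im=cv2.imread("pics/side0.png")
cv2.imwrite("pics/sc.png",cv2.resize(im[100:340,190:450],None,fx=2.5,fy=2.5,interpolation=cv2.INTER_CUBIC))
E
```

```text
(no output)
```

View pics/wrist0.png

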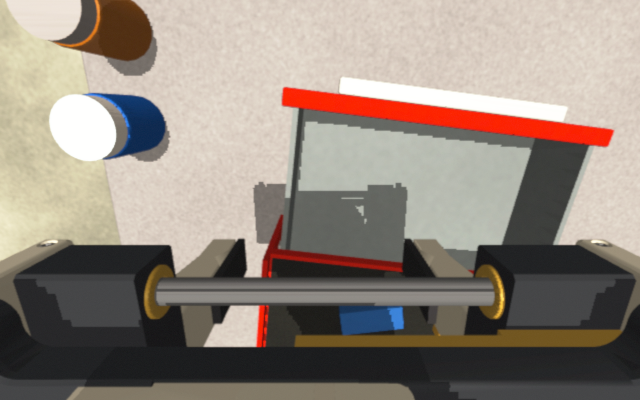

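View pics/sc.png

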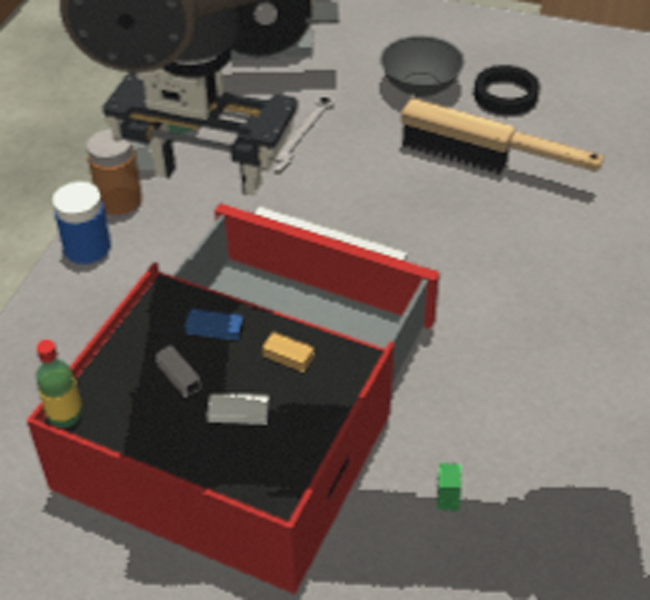

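```bash
python3 - <<'E'
from h import *
S=cam("side");C=cam("scene");W=cam("wrist")
f=lambda x,y:(190+x/2.5,100+y/2.5)
n=np.set_printoptions(precision=4,suppress=True)
for k,p in dict(bl=(30,420),br=(297,522),fr=(390,347),fl=(155,265)).items(): print(k,onz(S,f(*p),.132))
for k,p,z in [('blue',(214,325),.126),('brass',(288,352),.126),('steel',(178,371),.128),('alu',(238,408),.124)]: print(k,onz(S,f(*p),z+.007-.0))
for p in [(283,97),(612,137)]: print('panel',onz(W,p,.102))
for p in [(341,84),(566,113)]: print('rail',onz(W,p,.100))
# brush wood masks
pts={}
for nme,roi,X in(("side",(340,130,440,180),S),("scene",(185,210,255,295),C)):
    im=cv2.imread(f"pics/{nme}0.png"); x0,y0,x1,y1=roi; h=cv2.cvtColor(im[y0:y1,x0:x1],cv2.COLOR_BGR2HSV)
    m=cv2.inRange(h,(8,70,90),(28,255,255)); c=max(cv2.findContours(m,0,2)[0],key=cv2.contourArea)[:,0]+[x0,y0]
    ap=cv2.approxPolyDP(c[:,None],2.,True)[:,0]; print(nme,cv2.contourArea(c),ap.tolist())
    for a in ap: print(a,onz(X,a,.064)[:2],onz(X,a,.06)[:2])
E
```

```text
bl [0.7533 0.302  0.132 ]
br [0.4571 0.3314 0.132 ]
fr [0.4323 0.0992 0.132 ]
fl [0.7231 0.0614 0.132 ]
blue [0.6232 0.1274 0.133 ]
brass [0.5335 0.1393 0.133 ]
steel [0.6342 0.2001 0.135 ]
alu [0.5581 0.2234 0.131 ]
panel [ 0.7103 -0.0871  0.102 ]
panel [ 0.4187 -0.0531  0.102 ]
rail [ 0.6606 -0.0977  0.1   ]
rail [ 0.4628 -0.0737  0.1   ]
side 639.0 [[351, 143], [352, 149], [390, 160], [396, 158], [426, 167], [430, 165], [430, 162], [354, 139]]
[351 143] [ 0.5504 -0.3946] [ 0.5516 -0.3997]
[352 149] [ 0.5379 -0.3624] [ 0.5391 -0.3673]
[390 160] [ 0.3984 -0.3421] [ 0.399 -0.347]
[396 158] [ 0.381  -0.3587] [ 0.3815 -0.3637]
[426 167] [ 0.2761 -0.3415] [ 0.2762 -0.3464]
[430 165] [ 0.2649 -0.3558] [ 0.2649 -0.3608]
[430 162] [ 0.2671 -0.3716] [ 0.2672 -0.3766]
[354 139] [ 0.5462 -0.4206] [ 0.5475 -0.4258]
scene 586.0 [[198, 222], [197, 225], [211, 245], [214, 256], [230, 279], [239, 275], [239, 271], [220, 244], [213, 239], [203, 224]]
[198 222] [ 0.2715 -0.3733] [ 0.2682 -0.3722]
[197 225] [ 0.2808 -0.384 ] [ 0.2776 -0.383 ]
[211 245] [ 0.393  -0.3989] [ 0.3901 -0.3978]
[214 256] [ 0.4394 -0.4184] [ 0.4367 -0.4175]
[230 279] [ 0.5537 -0.4332] [ 0.5514 -0.4323]
[239 275] [ 0.5628 -0.402 ] [ 0.5605 -0.401 ]
[239 271] [ 0.5502 -0.3925] [ 0.5479 -0.3914]
[220 244] [ 0.4122 -0.3731] [ 0.4095 -0.372 ]
[213 239] [ 0.3762 -0.3784] [ 0.3733 -0.3773]
[203 224] [ 0.2927 -0.3653] [ 0.2895 -0.3641]
```

```bash
python3 -m jog '[[-5,-33,4,0,0,-0.142],[-5,-33,4,0,0,-0.142],[-5,-33,4,0,0,-0.142],[-5,-33,4,0,0,-0.142],[-5,-33,4,0,0,-0.142],[-5,-33,4,0,0,-0.142],[-5,-33,4,0,0,-0.142],[-5,-33,4,0,0,-0.142],[-5,-33,4,0,0,-0.142],[-5,-33,4,0,0,-0.142],[-5,-33,4,0,0,-0.142],[-5,-33,4,0,0,-0.142]]' 1 | tail -5
python3 -m jog '[[0,0,0,0,0,0],[0,0,0,0,0,0]]' | tail -3
python3 - <<'E'
from h import *
W=cam("wrist"); im=eyes.grab_frame("wrist"); cv2.imwrite("pics/w1.png",im); s=eyes.grab_frame("side"); cv2.imwrite("pics/s1.png",s)
print(status.get_state()['eef_pos'],status.get_state()['ee_rot'])
h=cv2.cvtColor(im,cv2.COLOR_BGR2HSV); m=cv2.inRange(h,(8,70,90),(28,255,255))
for c in cv2.findContours(m,0,2)[0]:
    if cv2.contourArea(c)>300:
        ap=cv2.approxPolyDP(c,4.,True)[:,0]; print(cv2.contourArea(c),cv2.minAreaRect(c))
        for a in ap: print(a,onz(W,a,.064)[:2])
E
```

```text
t: 1.35
eef_pos: [0.6096, -0.4051, 0.2701]
ee_rot: [-3.137, -0.008, 1.378]
force: [-0.6, -0.3, 0.4]
width: 0.0875
ee_rot: [-3.135, -0.008, 1.369]
force: [0.8, 0.7, 0.2]
width: 0.0876
[ 0.60802875 -0.40866288  0.26889759] [-3.13500259 -0.00801629  1.37058556]
4001.0 ((457.5101013183594, 338.7294006347656), (16.79452133178711, 327.1119689941406), 89.53038024902344)
[621 330] [ 0.90757583 -0.04438884]
[295 336] [ 0.8222674  -0.49338581]
[294 345] [ 0.83677776 -0.4982126 ]
[595 346] [ 0.92793705 -0.0791811 ]
441.0 ((217.10528564453125, 331.6796569824219), (20.572385787963867, 34.834228515625), 14.620875358581543)
[226 316] [ 0.77090117 -0.57785794]
[221 324] [ 0.781864   -0.58827711]
[213 324] [ 0.77958778 -0.59899181]
[203 346] [ 0.81174979 -0.62368638]
[224 346] [ 0.81789429 -0.59489051]
[230 323] [ 0.78286481 -0.57575343]
661.5 ((491.09521484375, 291.4877624511719), (54.3558235168457, 25.722238540649414), 82.64761352539062)
[484 265] [ 0.76557754 -0.22763141]
[476 275] [ 0.77816939 -0.23881575]
[490 277] [ 0.78497982 -0.22084158]
[495 299] [ 0.8201689  -0.21591078]
[492 306] [ 0.83041
[... 541 characters left out ...]
 -0.64941287]
[156 306] [ 0.73627409 -0.66512454]
[153 298] [ 0.72372152 -0.66467637]
[157 279] [ 0.69772821 -0.64948479]
[172 275] [ 0.69616425 -0.62840215]
1145.0 ((16.5, 132.0), (33.0, 72.0), 0.0)
[ 0 96] [ 0.44803521 -0.73784154]
[  0 131] [ 0.48255343 -0.75619691]
[  5 134] [ 0.48674465 -0.75232273]
[  0 136] [ 0.48766062 -0.7589127 ]
[  0 168] [ 0.52145764 -0.77688457]
[ 33 164] [ 0.52483951 -0.73726447]
4668.0 ((308.4847412109375, 64.28681182861328), (131.5933074951172, 38.68714904785156), 85.91438293457031)
[285   0] [ 0.42041911 -0.41021328]
[296 128] [ 0.5466815  -0.42800898]
[326 129] [ 0.5546392  -0.39483047]
[330 119] [ 0.54475564 -0.38821488]
[323   0] [ 0.42810644 -0.37223765]
```

View pics/w1.png

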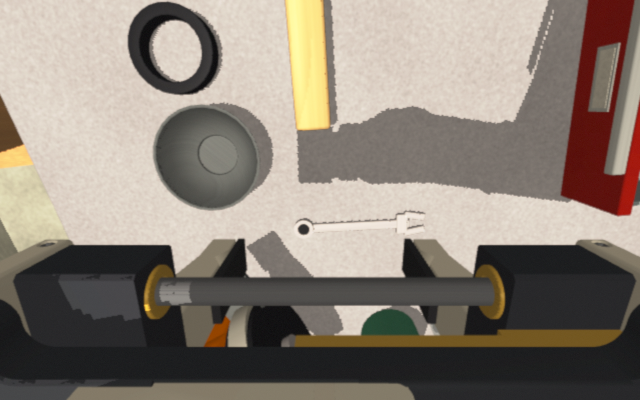

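```bash
python3 -m jog '[[-30,3,-5,-0.009,-0.005,0.03],[-30,3,-5,0,0,0.03],[-30,2,-5,0,0,0],[-30,2,-10,0,0,0],[-20,2,-20,0,0,0],[-4,0,-28,0,0,0],[0,0,-28,0,0,0],[0,0,-28,0,0,0],[0,0,-28,0,0,0],[0,0,-20,0,0,0],[0,0,0,0,0,0]]' 0.8
python3 - <<'E'
from h import *
s=status.get_state();print(s['eef_pos'],s['ee_rot'],s['t'])
E
```

```text
t: 2.75
eef_pos: [0.4627, -0.3825, 0.0881]
ee_rot: [3.135, 0.001, 1.464]
force: [0.4, -0.8, -0.3]
width: 0.0701
[ 0.46266599 -0.38253991  0.08813994] [3.13534159e+00 8.62253992e-04 1.46427039e+00] 2.75
```

```bash
python3 -m jog '[[0,-14,0,0,0.006,-0.03],[0,0,0,0,0,0]]' ; python3 -m jog '[[0,0,-18,0,0,0],[0,0,-17,0,0,0],[0,0,-16,0,0,0],[0,0,0,0,0,0]]'
```

```text
t: 2.95
eef_pos: [0.4641, -0.3964, 0.0898]
ee_rot: [3.141, 0.003, 1.437]
force: [0.0, 0.1, 0.6]
width: 0.0701
t: 3.35
eef_pos: [0.4685, -0.3987, 0.0439]
ee_rot: [3.131, 0.006, 1.438]
force: [-0.1, 0.4, -0.4]
width: 0.0701
```

```bash
python3 -m jog '[[-3,1,-9,0.0,0.006,0],[0,0,0,0,0,0]]' ; python3 -m jog '[[0,0,0,0,0,0],[0,0,0,0,0,0],[0,0,0,0,0,0],[0,0,0,0,0,0],[0,0,0,0,0,0],[0,0,0,0,0,0]]' 0 45
```

```text
t: 3.55
eef_pos: [0.4667, -0.3985, 0.0367]
ee_rot: [3.135, 0.008, 1.438]
force: [0.5, 0.3, -1.5]
width: 0.0699
t: 4.15
eef_pos: [0.4681, -0.3991, 0.0394]
ee_rot: [3.131, 0.009, 1.438]
force: [0.7, 0.3, -1.6]
width: 0.0399
```

```bash
python3 -m jog '[[0,0,20,0,0,0],[0,0,40,0,0,0],[0,0,45,0,0,0],[0,0,45,0,0,0],[0,0,45,0,0,0],[5,25,20,0,0,0.005],[8,40,0,0,0,0.005],[8,45,0,0,0,0.005],[8,45,0,0,0,0.005],[8,45,0,0,0,0],[8,45,0,0,0,0],[8,45,0,0,0,0]]'
python3 -m jog '[[12,45,0,0,0,0],[12,45,0,0,0,0],[12,45,0,0,0,0],[10,45,0,0,0,0],[10,45,0,0,0,0],[8,30,0,0,0,0],[0,0,0,0,0,0],[0,0,0,0,0,0]]'
python3 - <<'E'
from h import *
s=status.get_state();print(s['eef_pos'],s['ee_rot'],s['width'])
cv2.imwrite("pics/s2.png",cv2.resize(eyes.grab_frame("side")[100:340,150:470],None,fx=2.4,fy=2.4,interpolation=cv2.INTER_CUBIC))
W=cam("wrist"); cv2.imwrite("pics/w2.png",eyes.grab_frame("wrist"))
E
```

```text
t: 5.35
eef_pos: [0.5142, -0.1013, 0.2583]
ee_rot: [3.139, 0.005, 1.448]
force: [1.6, 0.0, -2.7]
width: 0.0398
t: 6.15
eef_pos: [0.576, 0.1708, 0.2552]
ee_rot: [-3.139, 0.005, 1.454]
force: [-0.3, -0.3, -3.1]
width: 0.0395
[0.57601596 0.17078461 0.25521187] [-3.1393649   0.0051758   1.45395829] 0.039482958594837365
```

View pics/s2.png

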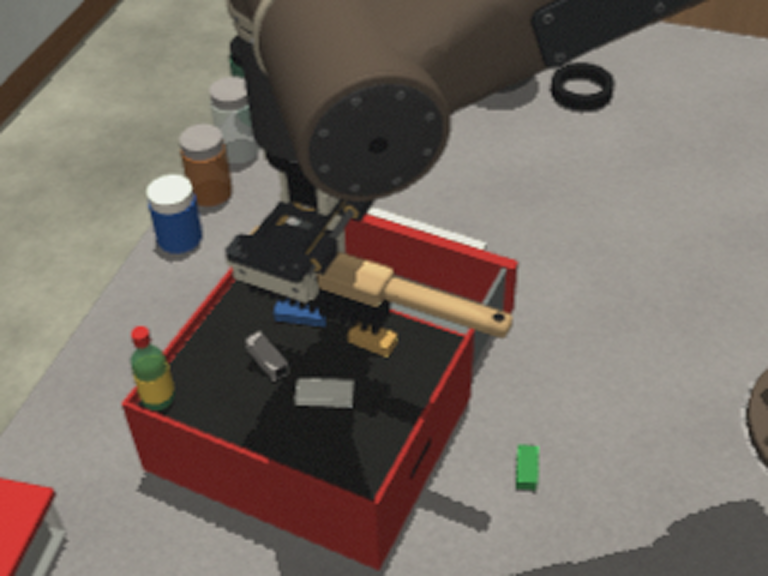

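```bash
python3 -m jog '[[4,26,0,0,-0.01,0.008],[4,30,0,0,0,0],[4,30,0,0,0,0],[4,22,0,0,0,0],[0,0,0,0,0,0],[0,0,0,0,0,0]]'
python3 -m jog '[[0,0,-20,0,0,0],[0,0,-25,0,0,0],[0,0,-20,0,0,0],[0,0,-12,0,0,0],[0,0,0,0,0,0],[0,0,0,0,0,0]]'
```

```text
t: 6.85
eef_pos: [0.5923, 0.2739, 0.2567]
ee_rot: [3.133, 0.004, 1.452]
force: [0.3, -0.5, -3.1]
width: 0.0397
t: 7.45
eef_pos: [0.5933, 0.2683, 0.1801]
ee_rot: [3.131, 0.002, 1.447]
force: [0.8, -0.5, -2.6]
width: 0.04
```

```bash
python3 -m jog '[[0,7,0,0,0,0.012],[0,2,-8,0,0,0],[0,0,-8,0,0,0],[0,0,-4,0,0,0],[0,0,0,0,0,0]]'
python3 - <<'E'
from h import *
s=status.get_state();print(s['eef_pos'],s['ee_rot'],s['force'])
cv2.imwrite("pics/s3.png",cv2.resize(eyes.grab_frame("side")[160:340,180:400],None,fx=3,fy=3,interpolation=cv2.INTER_CUBIC))
E
```

```text
t: 7.95
eef_pos: [0.5945, 0.279, 0.1616]
ee_rot: [3.127, -0.001, 1.461]
force: [0.1, -0.4, -2.1]
width: 0.0393
[0.59454424 0.27897056 0.1615715 ] [ 3.12708470e+00 -7.71810440e-04  1.46084864e+00] [ 0.08839933 -0.40381755 -2.12973266]
```

View pics/s3.png

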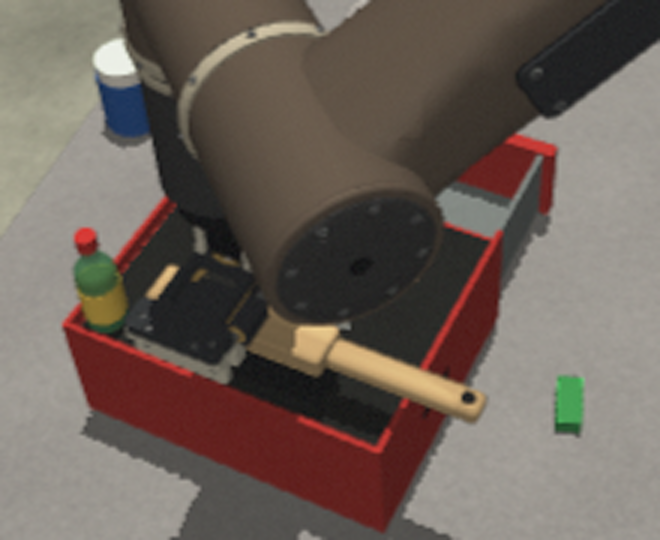

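```bash
python3 -m jog '[[0,0,-3,0,0,0],[-1,-6,0,0,0,0],[-2,-12,0,0,0,0],[-2,-13,0,0,0,0],[-2,-13,0,0,0,0],[-2,-13,0,0,0,0]]'
python3 -m jog '[[-2,-13,0,0,0,0],[-2,-13,0,0,0,0],[-2,-13,0,0,0,0],[-1,-10,0,0,0,0]]'
```

```text
t: 8.6
eef_pos: [0.5851, 0.2184, 0.1591]
ee_rot: [3.126, -0.002, 1.462]
force: [0.6, 1.2, -2.7]
width: 0.0397
t: 9.0
eef_pos: [0.5776, 0.1644, 0.16]
ee_rot: [3.124, -0.004, 1.461]
force: [0.1, 1.3, -3.0]
width: 0.0402
```

```bash
python3 -m jog '[[-2,-10,-1,0,0,0],[-2,-12,0,0,0,0],[-2,-12,0,0,0,0],[-2,-12,0,0,0,0],[-2,-12,0,0,0,0],[-2,-12,0,0,0,0],[-2,-12,0,0,0,0],[-2,-12,0,0,0,0]]'
python3 -m jog '[[-2,-12,0,0,0,0],[-2,-12,0,0,0,0],[0,0,0,0,0,0],[0,0,0,0,0,0]]'
python3 - <<'E'
from h import *
s=status.get_state();print(s['eef_pos'],s['ee_rot'],s['force'])
a=eyes.grab_frame("side")[90:330,180:420]; b=eyes.grab_frame("scene")[140:260,260:430]
a=cv2.resize(a,None,fx=2,fy=2,interpolation=cv2.INTER_CUBIC)
b=cv2.resize(b,(400,282),interpolation=cv2.INTER_CUBIC); o=np.zeros((480,800,3),np.uint8); o[:,:400]=a[:,:400]; o[:282,400:]=b
o=np.zeros((480,880,3),np.uint8); o[:,:480]=a; o[:282,480:]=b
cv2.imwrite("pics/s4.png",cv2.resize(o,(800,436)))
E
```

```text
t: 9.8
eef_pos: [0.56, 0.062, 0.1591]
ee_rot: [3.125, -0.003, 1.461]
force: [-0.1, -1.0, -2.1]
width: 0.0397
t: 10.2
eef_pos: [0.5547, 0.0332, 0.159]
ee_rot: [3.125, -0.002, 1.459]
force: [0.3, 0.0, -1.9]
width: 0.0397
[0.55474419 0.03321008 0.15896204] [ 3.12548822e+00 -2.48653155e-03  1.45877159e+00] [ 0.34398907  0.01302837 -1.94483433]
```

View pics/s4.png

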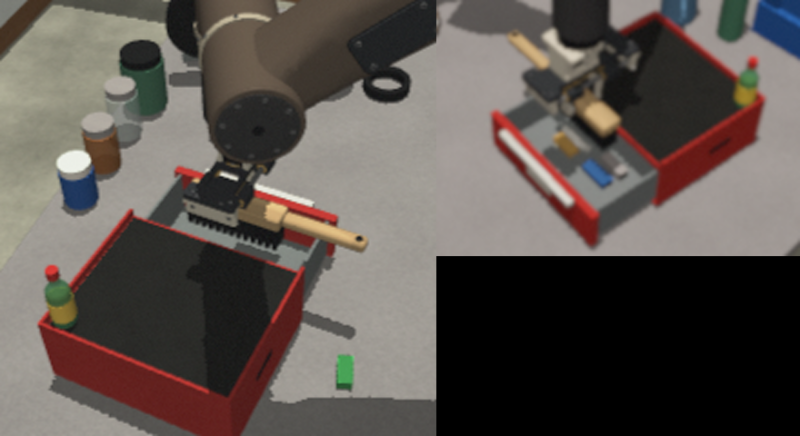

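```bash
python3 -m jog '[[0,0,25,0,0,0],[-2,-10,25,0,0,0],[-6,-35,10,0,0,0],[-8,-42,0,0,0,0],[-8,-42,0,0,0,0],[-8,-42,0,0,0,0],[-8,-42,0,0,0,0],[-8,-42,0,0,0,0],[-8,-42,0,0,0,0],[-8,-42,0,0,0,0],[-8,-42,0,0,0,0],[-8,-36,0,0,0,0]]'
python3 -m jog '[[0,0,0,0,0,0],[0,0,0,0,0,0]]'
python3 - <<'E'
from h import *
cv2.imwrite("pics/c5.png",cv2.resize(eyes.grab_frame("scene")[140:260,250:430],(720,480),interpolation=cv2.INTER_CUBIC))
E
```

```text
t: 11.5
eef_pos: [0.4755, -0.389, 0.2221]
ee_rot: [3.121, -0.002, 1.478]
force: [1.5, -0.1, -2.7]
width: 0.0395
t: 11.7
eef_pos: [0.4745, -0.3929, 0.2209]
ee_rot: [3.122, -0.002, 1.473]
force: [0.2, 0.3, -1.7]
width: 0.0398
```

View pics/c5.png

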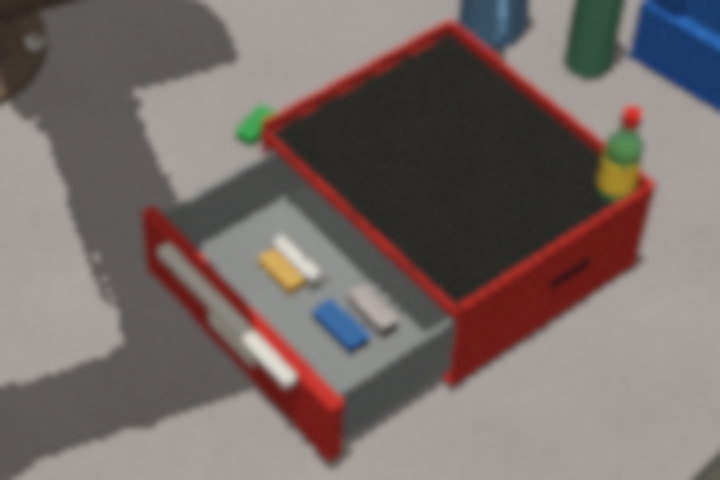

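```bash
python3 -m jog '[[-2,0,-20,-0.01,0.01,0],[-1,0,-30,0,0,0],[0,0,-30,0,0,0],[0,0,-30,0,0,0],[0,0,-25,0,0,0],[0,0,-15,0,0,0],[0,0,0,0,0,0],[0,0,0,0,0,0]]'
```

```text
t: 12.55
eef_pos: [0.4773, -0.3839, 0.0692]
ee_rot: [3.126, 0.012, 1.488]
force: [1.0, 0.1, -1.3]
width: 0.0398
```

```bash
python3 -m jog '[[-4,-6,-10,0,0,-0.02],[-2,-4,-10,0,0,-0.01],[0,0,-6,0,0,0],[0,0,0,0,0,0],[0,0,0,0,0,0]]';python3 -m jog '[[0,0,-4,0,0,0],[0,0,0,0,0,0]]'
```

```text
t: 13.05
eef_pos: [0.473, -0.395, 0.0444]
ee_rot: [3.121, 0.013, 1.456]
force: [-0.1, -0.0, -1.1]
width: 0.0396
t: 13.25
eef_pos: [0.4733, -0.3953, 0.0405]
ee_rot: [3.12, 0.014, 1.456]
force: [0.1, 0.1, -2.9]
width: 0.04
```

```bash
python3 -m jog '[[0,0,-2,0,0.01,0],[0,0,-1,0,0,0],[0,0,0,0,0,0]]'
```

```text
t: 13.55
eef_pos: [0.4737, -0.3955, 0.0396]
ee_rot: [3.131, 0.016, 1.457]
force: [-0.6, 0.6, -2.7]
width: 0.0394
```

```bash
python3 -m jog '[[0,0,-2,0.006,0,0],[0,0,-1,0,0,0],[0,0,0,0,0,0]]'
```

```text
t: 13.85
eef_pos: [0.4742, -0.3958, 0.0396]
ee_rot: [3.131, 0.011, 1.458]
force: [0.2, -0.4, -2.3]
width: 0.0397
```

```bash
python3 -m jog '[[0,0,-4,0,0,0],[0,0,-4,0,0,0]]'
```

```text
t: 14.05
eef_pos: [0.4747, -0.3951, 0.0385]
ee_rot: [3.131, 0.012, 1.461]
force: [-14.9, 13.3, 46.5]
width: 0.0397
```

```bash
python3 -m jog '[[0,0,0.5,0,0,0],[0,0,0,0,0,0]]'; python3 -m jog '[[0,0,0,0,0,0],[0,0,0,0,0,0],[0,0,0,0,0,0],[0,0,0,0,0,0]]' 0.75
```

```text
t: 14.25
eef_pos: [0.4755, -0.3951, 0.0408]
ee_rot: [3.128, 0.013, 1.462]
force: [-0.8, -0.5, -2.5]
width: 0.0396
t: 14.65
eef_pos: [0.4759, -0.3955, 0.0394]
ee_rot: [3.129, 0.013, 1.462]
force: [0.0, -0.2, -0.1]
width: 0.0637
```

```bash
python3 -m jog '[[0,0,8,0,0,0],[0,0,20,0,0,0],[0,0,35,0,0,0],[0,0,40,0,0,0],[0,0,40,0,0,0],[0,0,30,0,0,0],[0,0,0,0,0,0]]'
python3 - <<'E'
from h import *
cv2.imwrite("pics/s6.png",cv2.resize(eyes.grab_frame("side")[90:250,240:460],None,fx=3,fy=3,interpolation=cv2.INTER_CUBIC))
E
```

```text
t: 15.35
eef_pos: [0.4733, -0.3952, 0.2205]
ee_rot: [3.132, 0.013, 1.462]
force: [0.4, 0.3, 0.3]
width: 0.0657
```

View pics/s6.png

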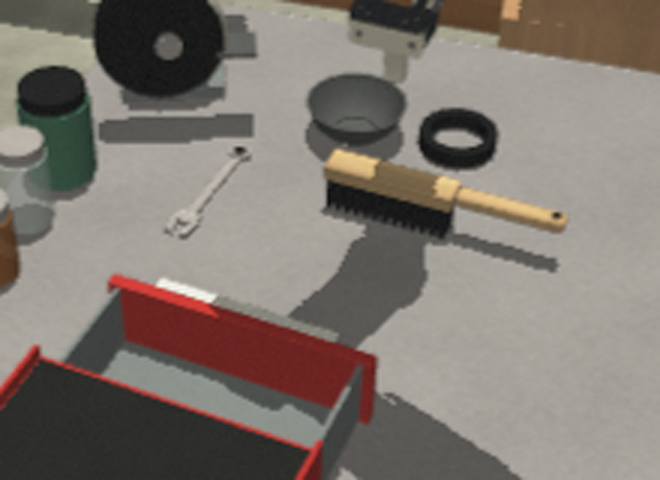

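```bash
python3 -m jog '[[10,30,0,0,0,0],[12,35,0,0,0,0],[12,35,0,0,0,0],[12,35,0,0,0,0],[12,35,0,0,0,0],[12,35,-10,0,0,0],[8,20,-20,0,0,0],[0,0,-30,0,0,0],[0,0,-30,0,0,0],[0,0,-20,0,0,0],[0,0,0,0,0,0],[0,0,0,0,0,0]]' 0 20
```

```text
t: 16.6
eef_pos: [0.5461, -0.1592, 0.0975]
ee_rot: [-3.137, 0.01, 1.46]
force: [-0.0, 0.3, 0.1]
width: 0.0006
```

```bash
python3 -m jog '[[3,0,-6,0,0,0],[3,5,-5,0,0,0],[1,10,0,0,0,0],[1,12,0,0,0,0],[1,12,0,0,0,0],[1,12,0,0,0,0]]'
```

```text
t: 17.2
eef_pos: [0.5588, -0.1057, 0.0891]
ee_rot: [3.141, 0.01, 1.457]
force: [-0.5, -3.8, -0.5]
width: 0.0005
```

```bash
python3 -m jog '[[1,12,0,0,0,0],[1,12,0,0,0,0],[1,12,0,0,0,0],[1,12,0,0,0,0],[1,12,0,0,0,0],[1,12,0,0,0,0],[1,12,0,0,0,0],[1,12,0,0,0,0]]'
```

```text
t: 18.0
eef_pos: [0.5684, -0.0005, 0.0902]
ee_rot: [3.138, 0.01, 1.459]
force: [1.9, -2.4, -1.1]
width: 0.0004
```

```bash
python3 -m jog '[[1,8,0,0,0,0],[1,6,0,0,0,0],[1,5,0,0,0,0],[0,4,0,0,0,0]]'; python3 -m jog '[[0,4,0,0,0,0],[0,3,0,0,0,0]]'
```

```text
t: 18.4
eef_pos: [0.5711, 0.0255, 0.0901]
ee_rot: [3.14, 0.011, 1.46]
force: [2.0, -10.1, -1.5]
width: 0.0
t: 18.6
eef_pos: [0.5711, 0.0255, 0.0903]
ee_rot: [3.141, 0.022, 1.461]
force: [6.0, -17.0, -1.8]
width: 0.0005
```

```bash
python3 -m jog '[[0,-10,0,0,0,0],[-2,-25,0,0,0,0],[-3,-35,5,0,0,0],[0,-35,30,0,0,0],[0,0,40,0,0,0],[0,0,30,0,0,0],[0,0,0,0,0,0]]'
python3 - <<'E'
from h import *
a=eyes.grab_frame("side")[110:340,190:450]; b=eyes.grab_frame("scene")[140:320,170:430]
o=np.vstack([a,b]) ; o=np.hstack([cv2.resize(a,(400,354)),cv2.resize(b,(400,277)) if 0 else cv2.copyMakeBorder(cv2.resize(b,(400,277)),0,77,0,0,0)])
cv2.imwrite("pics/f7.png",o)
S=cam("side");u=np.array([.116,.993,0])
for z in(.096,.118):pass
print(proj(S,[.578,.08,.118]),proj(S,np.array([.578,.08,.102])-.016*u),proj(S,np.array([.578,.08,.102])-.030*u))
E
```

```text
t: 19.3
eef_pos: [0.5631, -0.0848, 0.1965]
ee_rot: [-3.137, 0.021, 1.458]
force: [0.6, 0.9, -1.0]
width: 0.0002
[297.41686929 225.09146128] [300.21397597 225.07143675] [302.39550538 221.76082656]
```

View pics/f7.png

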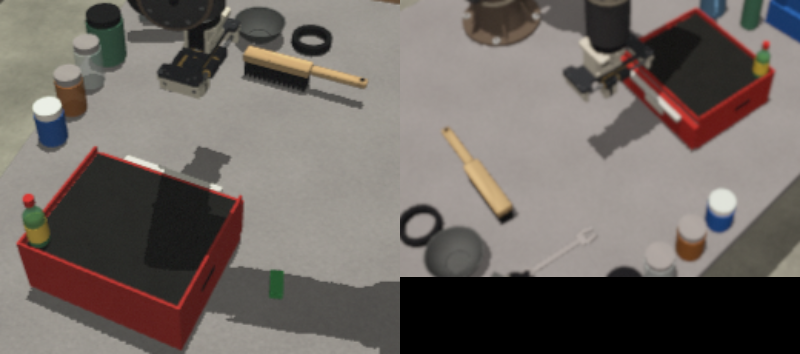

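```bash
python3 -c "
from station import workorder; print(workorder.job_done())"
```

```text
the job is handed in; nothing more can be done
None
```

I swept all four offcuts into the drawer in one brush stroke, stood the brush back at its starting place on its bristles, and pushed the drawer shut at about 0.12 m/s. I handed the job in at about 19 s.

**Offcuts:** with the brush out of the way, the scene camera showed all four in the drawer and the unit's top empty. I could not see them once the drawer was shut.

**Drawer:** it stopped against a firm end stop, with the push force rising to 17 N. It had travelled about 134 mm, against about 135 mm estimated from the pictures. I did not measure the final gap against the 4 mm limit. The last pictures show the front flush with the unit.

**Brush and bystanders:** the last pictures show the brush upright and released, and the arm clear of everything. The bystanders in those pictures look undisturbed. The mug and spray can were only partly in the scene crop.

**Rough spot:** setting the brush down, the wrist force rose briefly to about 50 N, under its 120 N limit, because I lowered in too large a step. I backed off before releasing.

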